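# Shut the red fittings cabinet and open the blue one

## Task

I am done with the red fittings cabinet and need the blue one next: push the red door shut until its roller catch snaps it fully home, and pull the blue door open past its catch, to about 45 degrees or wider, and leave it standing open. Leave the green cabinet's door as it stands, and do not disturb the paint tin.

Things in the scene. Friction and masses are not known exactly. Their poses are not given: they have to be found in the camera images.
- red_door (a joint): opening angle of the red cabinet's door, rad: 0 = fully shut, grows as it opens towards the robot, to 1.7; starts ajar at 0.45 to 0.75. Nub on door meets sprung roller in cabinet at 0.18 rad, crest at 0.07: below it the roller snaps the door to 0 and holds it, above it pushes it out. Passing the catch takes about 5 N at the handle; beyond 0.18 the door swings lightly and stays where it is left
- red_door_handle (a point): on the axis of the red door's handle, an upright round aluminium bar 16 mm thick, 92 to 168 mm above the bench; this point is 145 mm up, 38 mm before the door's outer face. Axes turn with the door: x square into the door, y along the door to the hinge, z up. Vertical hinge line at x +38, y +122 mm; free edge at y -24 mm. Can be pinched from above, fingers closing along y
- blue_door (a joint): opening angle of the blue cabinet's door, rad, catch and all as for the red one; starts shut and latched at 0. The red, blue and green cabinets are alike: painted all over, 150 wide, 130 deep, 170 mm high, fixed in a row in any order, front to the robot; one upright door 146 x 164 x 12 mm, hinged at its left (+y) edge as the robot sees it, opening clockwise seen from above
- blue_door_handle (a point): grip point on the blue door's handle: same form, axes and offsets as the red one's
- green_door_handle (a point): grip point on the green door's handle: same form, axes and offsets as the red one's; this door stands ajar by 0.3 to 0.7 rad and is to be left alone
- paint_tin: closed paint tin with a yellow label, 80 mm across, 100 mm high, standing loose on the bench to one side of the cabinets; origin at the centre of its underside. An orange and black toolbox (260 x 130 x 150 mm, fixed) stands at the other side
Things that resemble listed ones, but are neither listed nor needed, are in the scene too. There is more than one size of the part that bears red_door; the job needs the largest.

How it is judged:
By the outcome, as a careful person would: the job done as asked, in the order asked, and still so for the second after the job is handed in, with the robot touching nothing.
It also fails if it takes over 45 s, if anything falls off the work surface, if the arm or the gripper's body presses on something with over 40 N, if the wrist force passes 120 N, or if a joint passes its speed limit or range.

## Robot

A 7-joint arm with a two-finger parallel gripper is mounted at the origin on the work surface. World frame = base frame: x ahead of the robot, y to its left, z up, the work surface at z = 0. Lengths are in m, angles in rad, forces in N, time in s.
With the tool pointing down it reaches from about 0.35 to 0.9 m from the base axis. Payload 8.1 kg.
Tool frame: the origin (TCP) lies at the very end of the fingers, on their centre line; the grasp point (between the pads) lies 19 mm behind it (grasp_offset is the distance from the TCP to the grasp point, in m); z points along the fingers, y is the line along which they close (so a half turn about z gives the same grasp; the last joint's range is limited). The gripper opens to 92 mm and grips with 3 to 60 N. Pads are 19 mm wide; open, the fingers measure 130 mm over their backs; the gripper's body (75 mm by 190 mm) begins 47 mm behind the grasp point.
Start: joints at [-1.435, 0.434, 0.025, 1.573, -0.012, 1.134, -0.075], TCP at [0.148, 0.607, 0.227] pointing down, gripper open.
Joint ranges: [-2.62, 2.62], [-0.44, 2.09], [-1.27, 1.32], [0.08, 2.57], [-1.32, 4.46], [0.12, 2], [-2.74, 2.74]. Speed limits (rad/s): [2.22, 2.22, 3.01, 3.01, 3.14, 3.14, 3.14].

## Interface

Orientations are given as a rotation vector (axis times angle).
In Python, from cell import observe, get_image, camera_params, sign_off, silhouettes, grasp_offset gives the robot as it stands. The module is installed in compiled form; this text tells all that it offers.
- The arm moves only by the tool jog_arm, never from a script. Its argument "motion" is a list that holds one entry, the list of rows, each a list of 7 numbers: the shift along the tool's x, y, z in m, then the turn, a rotation vector about the tool's x, y, z in rad, then the closure, from -1 (fully open) to 1 (shut), so that 0 is half open. In form: [[[dx, dy, dz, wx, wy, wz, hand], ...]]. A call has 1 to 10 rows; each row is the pose to reach, as a shift and turn from the pose commanded when the call began, along the tool's axes at that moment; what a row does not reach only later rows make up. A row lasts 1/12 s, in which the tool goes at most 41.7 mm and 7.16 degrees, less where a joint would pass 70% of its speed; a pose out of reach is approached as far as the arm can. A call with a gripper value outside its range is refused whole. The fingers move at their own pace and stop on an object; "force" is the grip in N (left out, the last holds). Time passes only in rows, so rows that repeat a pose let the fingers close. It gives the time, the measured TCP pose, the force, the opening and the grip force at its end, in the units of the state.
- observe(): the state, without advancing time (a new reading comes with each control period).
- get_image(name): name is "side" or "top" or "wrist"; returns the picture (420x560x3 uint8, red, green, blue); there is no depth.
- camera_params(name): a dict with "vertical_fov" (degrees; the focal length in pixels is half the picture's height over the tangent of half this angle, whatever the lens; pixels are square), "cx", "cy" (the principal point, pixels), "dist_coeffs" ([k1, k2, p1, p2, k3] as OpenCV has them; the pictures are not rectified), "T" (4x4, takes a point from camera to world coordinates). Camera axes: x right, y down, z forward; pixel columns grow to the right and rows downward; lengths in m; the calibration is good to about 2 mm. A picture is of the moment at which its call begins: read the wrist's pose just before it. camera_params takes no time and is no camera call; for the wrist camera it gives the pose at the moment of the call.
- sign_off(): hands the job in; it is judged then, once.
Trained networks look in the newest picture that a camera, given by its name, has taken for a name from the list of things; names that differ only in an ending like _2 or _b are one class to them, and where a whole thing is asked for, a point or a joint stands for the part that bears it (a point fixed in the world has none). Each returns a list of dicts, best first, with "p" (0 to 1); they miss things now and then, are a little off and sometimes report something else, mostly with a low value. They report only what shows in the picture. A call takes as long as a camera call. They do not tell look-alikes from the thing itself.
- silhouettes(query, camera): "mask" (420x560 bool, what is visible of it) and "pixel" ([column, row] in pixels, amid what is visible of it).
The state is a dict: "clock": time; "joints": joint angles; "dq": joint speeds; "joint_efforts": joint torques, N m; "position": TCP position; "ee_rot": TCP orientation; "force": force on the tool from outside, world axes, zero at the start; "ft_torque": the same for the moment, N m; "width": opening from 0.0 (shut) to 1.0 (fully open); "gripper_force": force on a finger pad.
Only numpy, scipy, OpenCV 4.12 (cv2) and the standard library are available. Lean on these libraries where they do the work, as an engineer would, in place of code of your own. Each camera call takes 0.05 s, during which the arm holds its last target. There are 200 camera calls.

## Working session

There is one attempt and no reset: what is moved stays moved. The work goes in short steps, Python scripts to look and compute and a tool call to move; the robot and the scene stay as the last step left them, time stands still between calls to the robot, and variables do not carry over. Pictures are saved under pics/ and viewed, at most 10 in all, crops included, and the job is handed in when it is done.

Besides the shell and the picture viewer there is one more tool, called after "Emit:" by a JSON object that holds its "api" and its "payload". jog_arm: Moves the arm, as the interface text tells. Its arguments: {"type":"object","properties":{"motion":{"type":"array"},"force":{"type":"number"}},"required":["motion"]}

```bash
mkdir -p pics; python3 - <<'E'
from cell import *
import cv2,numpy as np
s=observe();print(s['clock'],s['position'],s['ee_rot'],s['width'],grasp_offset)
ims=[]
for c in("side","top"):
    im=get_image(c);cv2.imwrite(f'pics/{c}0.png',im[...,::-1])
    p=camera_params(c);print(c,p['vertical_fov'],p['cx'],p['cy'],p['dist_coeffs'],np.round(p['T'],3).tolist())
    for q in("red_door","red_door_handle","blue_door","blue_door_handle","green_door_handle","paint_tin"):
        print(q,[(round(d['p'],2),np.round(d['pixel']).tolist(),int(d['mask'].sum())) for d in silhouettes(q,c)])
E
```

```text
0.0 [0.14773147 0.60674533 0.22591142] [-3.74299835e-01 -3.11913535e+00  2.57276531e-03] 1.0011243697671528 0.0188
side 43.677579436893176 283.1744191190155 213.51183651165513 [-0.03235996  0.          0.          0.          0.        ] [[0.689, -0.374, 0.621, -0.542], [-0.725, -0.332, 0.603, -0.975], [-0.019, -0.866, -0.5, 0.987], [0.0, 0.0, 0.0, 1.0]]
red_door [(0.83, [267.0, 196.0], 381), (0.55, [219.0, 233.0], 393)]
red_door_handle [(0.96, [266.0, 197.0], 458), (0.91, [220.0, 236.0], 365)]
blue_door [(0.62, [326.0, 220.0], 1609)]
blue_door_handle [(0.57, [323.0, 217.0], 1607)]
green_door_handle [(0.77, [361.0, 244.0], 954)]
paint_tin [(0.76, [438.0, 288.0], 1182)]
top 46.78592508410945 279.66393217229665 218.58300042527136 [0.00459325 0.         0.         0.         0.        ] [[0.007, -0.998, 0.064, 0.437], [-1.0, -0.007, -0.007, 0.104], [0.008, -0.063, -0.998, 1.54], [0.0, 0.0, 0.0, 1.0]]
red_door [(0.85, [234.0, 191.0], 479), (0.71, [105.0, 267.0], 241), (0.5, [246.0, 277.0], 103)]
red_door_handle [(0.94, [232.0, 188.0], 442), (0.65, [106.0, 267.0], 180)]
blue_door [(0.87, [319.0, 175.0], 681)]
blue_door_handle [(0.82, [316.0, 179.0], 656)]
green_door_handle [(0.81, [378.0, 199.0], 837)]
paint_tin [(0.84, [462.0, 194.0], 780)]
```

View pics/side0.png

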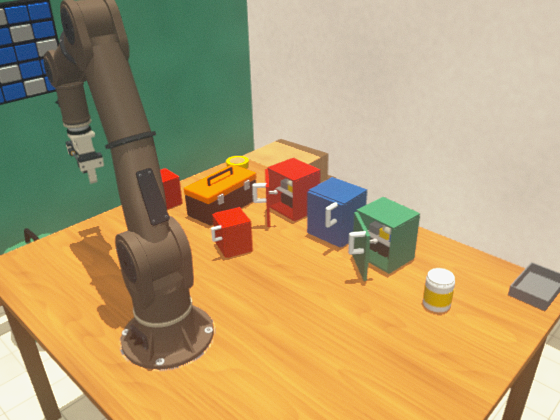

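View pics/top0.png

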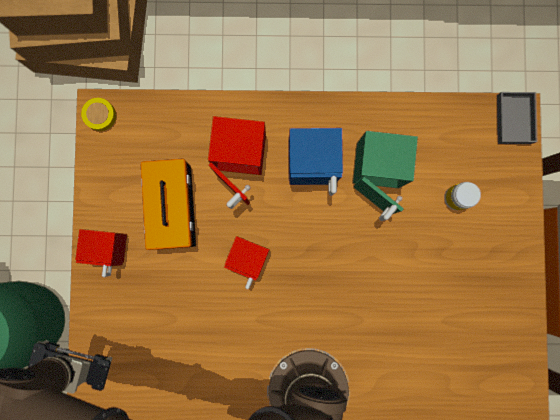

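```bash
python3 - <<'E'
import cv2
a=cv2.imread('pics/top0.png')[110:230,200:420]; b=cv2.imread('pics/side0.png')[150:290,230:430]
a=cv2.resize(a,None,fx=3.6,fy=3.6,interpolation=cv2.INTER_CUBIC)[:, :792];cv2.imwrite('pics/topc.png',a)
cv2.imwrite('pics/sidec.png',cv2.resize(b,None,fx=4,fy=4,interpolation=cv2.INTER_CUBIC))
E
```

```text
(no output)
```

View pics/topc.png

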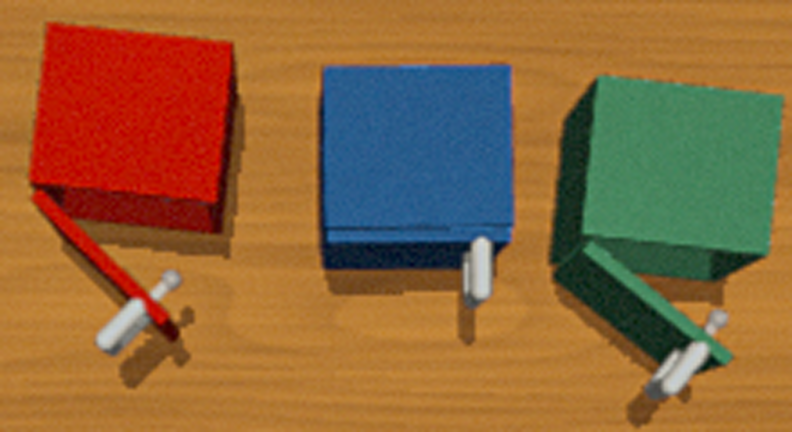

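View pics/sidec.png

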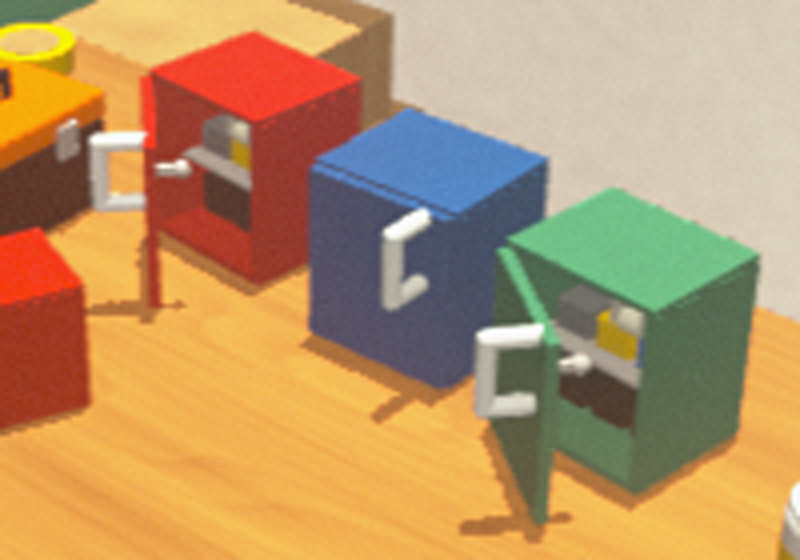

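```bash
cat >h.py <<'E'
import numpy as np,cv2
from cell import *
def ray(c,uv,p=None):
    p=p or camera_params(c);f=210/np.tan(np.radians(p['vertical_fov']/2));K=np.array([[f,0,p['cx']],[0,f,p['cy']],[0,0,1]])
    n=cv2.undistortPoints(np.array([[uv]],float),K,np.array(p['dist_coeffs'],float))[0,0]
    T=np.array(p['T']);d=T[:3,:3]@np.r_[n,1];return T[:3,3],d/np.linalg.norm(d)
def atz(c,uv,z,p=None):
    o,d=ray(c,uv,p);return o+d*(z-o[2])/d[2]
def tri(r1,r2):
    A=[];b=[]
    for o,d in(r1,r2):
        P=np.eye(3)-np.outer(d,d);A.append(P);b.append(P@o)
    x=np.linalg.solve(A[0]+A[1],b[0]+b[1]);return x,[np.linalg.norm(P@x-q) for P,q in zip(A,b)]
E
python3 - <<'E'
from h import *
t=lambda u,v:(200+u/3.6,110+v/3.6)
s=lambda u,v:(230+u/4,150+v/4)
for n,a,b in(('red',(110,340),(97,138)),('blue',(478,292),(390,241)),('green',(668,378),(483,335))):
    x,e=tri(ray('top',t(*a)),ray('side',s(*b)))
    print(n,x.round(4),np.round(e,4),'top z.164',atz('top',t(*a),.164).round(4),'side',atz('side',s(*b),.164).round(4))
for n,a in dict(rFL=(32,185),rFR=(220,203),rBL=(47,22),rBR=(234,42),rdoor_h=(36,192),rdoor_free=(172,337),bFL=(325,240),bFR=(512,240),bBL=(322,66),bBR=(511,66),gdfree=(728,358),gFL=(585,238),gFR=(768,256)).items(): print(n,atz('top',t(*a),.168).round(4))
print('rH side',atz('side',s(150,77),.168),'bFL side',atz('side',s(312,167),.168),'bFR',atz('side',s(455,217),.168))
print('tin',atz('top',silhouettes('paint_tin','top')[0]['pixel'],.1).round(3))
E
```

```text
red [0.5634 0.2344 0.1628] [0.0013 0.0013] top z.164 [0.5642 0.2334 0.164 ] side [0.5608 0.2334 0.164 ]
blue [ 0.6061 -0.0589  0.1519] [0. 0.] top z.164 [ 0.6046 -0.0575  0.164 ] side [ 0.5895 -0.0721  0.164 ]
green [ 0.5363 -0.2074  0.1583] [0.0022 0.0022] top z.164 [ 0.5374 -0.2078  0.164 ] side [ 0.5268 -0.2115  0.164 ]
rFL [0.6865 0.2963 0.168 ]
rFR [0.6734 0.1474 0.168 ]
rBL [0.8176 0.2865 0.168 ]
rBR [0.8028 0.1375 0.168 ]
rdoor_h [0.681  0.2931 0.168 ]
rdoor_free [0.5666 0.1842 0.168 ]
bFL [0.6446 0.0641 0.168 ]
bFR [ 0.6458 -0.0839  0.168 ]
bBL [0.7841 0.0673 0.168 ]
bBR [ 0.7854 -0.0833  0.168 ]
gdfree [ 0.5533 -0.2544  0.168 ]
gFL [ 0.6478 -0.1418  0.168 ]
gFR [ 0.6346 -0.2868  0.168 ]
rH side [0.67358075 0.28074424 0.168     ] bFL side [0.63791293 0.05225826 0.168     ] bFR [ 0.64878809 -0.09074119  0.168     ]
tin [ 0.606 -0.45   0.1  ]
```

Emit:
{"api": "jog_arm", "payload": {"motion": [[[-0.1, -0.05, -0.034, 0, 0, 0.1, -1], [-0.15, -0.08, -0.034, 0, 0, 0.2, -1], [-0.2, -0.11, -0.034, 0, 0, 0.3, -1], [-0.24, -0.13, -0.034, 0, 0, 0.4, -1], [-0.28, -0.15, -0.034, 0, 0, 0.5, -1], [-0.32, -0.17, -0.034, 0, 0, 0.573, -1], [-0.36, -0.19, -0.034, 0, 0, 0.573, -1], [-0.4, -0.21, -0.034, 0, 0, 0.573, -1], [-0.44, -0.235, -0.034, 0, 0, 0.573, -1], [-0.48, -0.256, -0.034, 0, 0, 0.573, -1]]], "force": 30}}

```text
clock: 1.58
position: [0.4581, 0.3305, 0.2598]
ee_rot: [1.24, 2.886, 0.001]
force: [-0.2, 0.9, -0.0]
width: 1.002
gripper_force: 0.0
```

Emit:
{"api": "jog_arm", "payload": {"motion": [[[0, 0, 0, 0, 0, 0, -1], [0, 0, 0, 0, 0, 0, -1]]]}}

```text
clock: 1.75
position: [0.4591, 0.3294, 0.2597]
ee_rot: [1.249, 2.882, 0.0]
force: [0.1, 0.4, -0.7]
width: 0.996
gripper_force: 0.0
```

```bash
python3 - <<'E'
from h import *
s=observe();print(s['clock'],s['position'],s['ee_rot'])
p=camera_params('wrist');im=get_image('wrist');cv2.imwrite('pics/w0.png',im[...,::-1])
print(np.round(p['T'],3).tolist(),p['vertical_fov'])
for q in("red_door_handle","red_door"):
  for d in silhouettes(q,'wrist'): print(q,d['p'],d['pixel'],d['mask'].sum())
E
```

```text
1.75 [0.45907675 0.32939597 0.25965243] [1.24874285e+00 2.88155841e+00 6.70186507e-05]
[[0.729, 0.661, 0.177, 0.412], [0.684, -0.704, -0.188, 0.38], [0.0, 0.259, -0.966, 0.416], [0.0, 0.0, 0.0, 1.0]] 62.66516692285852
red_door_handle 0.98 [328.2, 330.3] 3540
red_door_handle 0.78 [100.0, 220.3] 2501
red_door 0.61 [105.5, 221.2] 2510
```

View pics/w0.png

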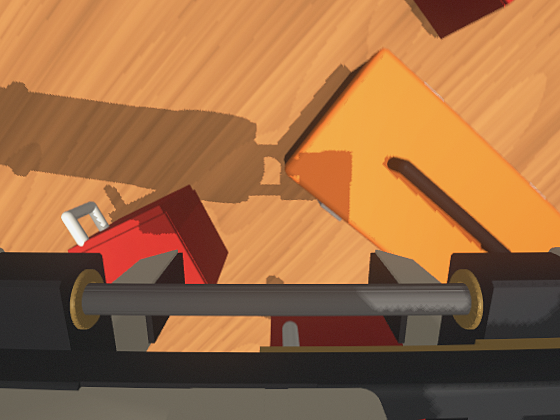

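Emit:
{"api": "jog_arm", "payload": {"motion": [[[-0.04, 0.005, 0, 0, 0, 0, -1], [-0.08, 0.01, 0, 0, 0, 0, -1], [-0.12, 0.01, 0, 0, 0, 0, -1], [-0.16, 0.01, 0, 0, 0, 0, -1], [-0.2, 0.01, 0, 0, 0, 0, -1], [-0.2, 0.01, 0, 0, 0, 0, -1], [-0.2, 0.01, 0, 0, 0, 0, -1]]]}}

```text
clock: 2.48
position: [0.6025, 0.1926, 0.2591]
ee_rot: [1.244, 2.884, -0.001]
force: [-0.4, 1.0, -0.0]
width: 0.998
gripper_force: 0.0
```

```bash
python3 - <<'E'
from h import *
s=observe();print(s['clock'],s['position'],s['ee_rot'])
p=camera_params('wrist');im=get_image('wrist');cv2.imwrite('pics/w1.png',im[...,::-1])
print(np.round(p['T'],3).tolist())
for q in("red_door_handle",):
  for d in silhouettes(q,'wrist'): print(q,d['p'],d['pixel'],d['mask'].sum())
u=[p['cx'],p['cy']]
E
```

```text
2.4833 [0.60249009 0.1925804  0.25907786] [ 1.24404670e+00  2.88443612e+00 -1.23469402e-03]
[[0.727, 0.664, 0.177, 0.555], [0.687, -0.702, -0.188, 0.243], [-0.001, 0.258, -0.966, 0.415], [0.0, 0.0, 0.0, 1.0]]
red_door_handle 0.96 [37.7, 10.7] 656
red_door_handle 0.6 [327.1, 184.2] 8008
```

View pics/w1.png

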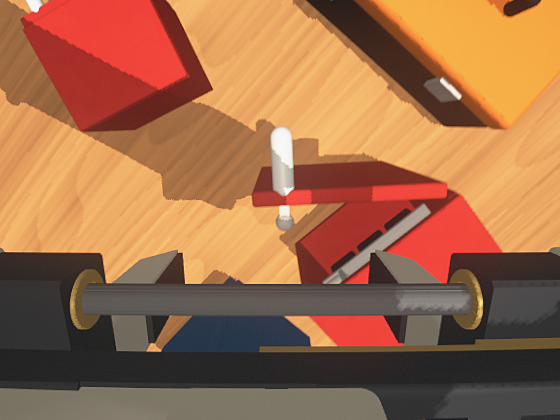

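```bash
python3 - <<'E'
from h import *
for n,u,z in(('bar',(281,137),.165),('edge1',(255,206),.167),('edge2',(447,197),.167),('out1',(256,195),.167),):
    print(n,atz('wrist',u,z).round(4))
E
```

```text
bar [0.5609 0.2429 0.165 ]
edge1 [0.5814 0.1938 0.167 ]
edge2 [0.6795 0.297  0.167 ]
out1 [0.5764 0.2004 0.167 ]
```

Emit:
{"api": "jog_arm", "payload": {"motion": [[[0.032, 0.002, 0, 0, 0, 0, -1], [0.064, 0.004, 0, 0, 0, 0, -1], [0.064, 0.004, 0, 0, 0, 0, -1], [0.064, 0.004, 0.035, 0, 0, 0, -0.5], [0.064, 0.004, 0.065, 0, 0, 0, -0.3], [0.064, 0.004, 0.09, 0, 0, 0, -0.3], [0.064, 0.004, 0.11, 0, 0, 0, -0.3], [0.064, 0.004, 0.125, 0, 0, 0, -0.3], [0.064, 0.004, 0.132, 0, 0, 0, -0.3], [0.064, 0.004, 0.132, 0, 0, 0, -0.3]]]}}

```text
clock: 3.42
position: [0.5585, 0.2445, 0.126]
ee_rot: [-1.235, -2.886, 0.003]
force: [-0.2, 0.2, -0.3]
width: 0.653
gripper_force: 0.0
```

```bash
python3 - <<'E'
from h import *
s=observe();print(s['clock'],s['position'],s['ee_rot'],s['force'],s['width'])
a=get_image('wrist');b=get_image('top')[100:240,180:390]
cv2.imwrite('pics/g1.png',np.hstack([a[60:420,90:490],cv2.resize(b,(400,360))])[...,::-1])
E
```

```text
3.4167 [0.55854612 0.24453839 0.12597124] [-1.23495047e+00 -2.88603857e+00  2.60947477e-03] [-0.18583712  0.2240983  -0.32087571] 0.6530296319346097
```

View pics/g1.png

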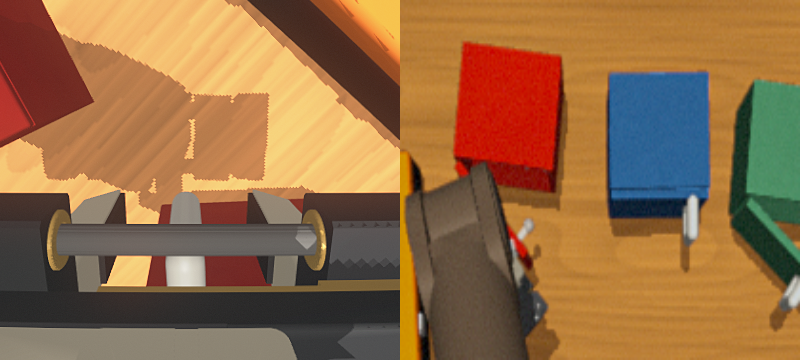

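Emit:
{"api": "jog_arm", "payload": {"motion": [[[0, 0, 0, 0, 0, 0, 1], [0, 0, 0, 0, 0, 0, 1], [0, 0, 0, 0, 0, 0, 1], [0, 0, 0, 0, 0, 0, 1], [0, 0, 0, 0, 0, 0, 1], [0, 0, 0, 0, 0, 0, 1]]], "force": 30}}

```text
clock: 4.02
position: [0.5607, 0.243, 0.1276]
ee_rot: [1.241, 2.886, 0.0]
force: [0.3, 0.5, -0.5]
width: 0.265
gripper_force: 0.0
```

Emit:
{"api": "jog_arm", "payload": {"motion": [[[0, 0, 0, 0, 0, 0, 1], [0, 0, 0, 0, 0, 0, 1], [0, 0, 0, 0, 0, 0, 1], [0, 0, 0, 0, 0, 0, 1]]]}}

```text
clock: 4.35
position: [0.5599, 0.2425, 0.1274]
ee_rot: [-1.241, -2.885, 0.002]
force: [-4.5, -2.0, 5.3]
width: 0.168
gripper_force: 30.0
```

```bash
cat >>h.py <<'E'
from scipy.spatial.transform import Rotation as R
def arc(H,dths,psi=None,rad=None):
    "rows following hinge arc by dths (rad, + opens)"
    s=observe();p=np.array(s['position']);Rm=R.from_rotvec(s['ee_rot']).as_matrix();v=p[:2]-H
    print('pos',p.round(4),'r',np.hypot(*v).round(4),'psi',np.arctan2(-v[0],-v[1]).round(3),'yaw of y',np.arctan2(Rm[1,1],Rm[0,1]).round(3))
    for t in dths:
        c,sn=np.cos(-t),np.sin(-t)   # opening = clockwise
        w=np.array([c*v[0]-sn*v[1],sn*v[0]+c*v[1]]);d=np.r_[w-v,0]
        print(round(t,3),np.round(Rm.T@d,4),'wz',round(t,3))
E
python3 - <<'E'
from h import *
arc(np.array([.675,.297]),[-.05*i for i in range(1,11)])
E
```

```text
pos [0.5599 0.2425 0.1274] r 0.1273 psi 1.128 yaw of y 0.759
-0.05 [-0.0061 -0.0018 -0.    ] wz -0.05
-0.1 [-0.0123 -0.0033 -0.    ] wz -0.1
-0.15 [-0.0185 -0.0046 -0.    ] wz -0.15
-0.2 [-0.0248 -0.0054 -0.    ] wz -0.2
-0.25 [-0.0312 -0.006  -0.    ] wz -0.25
-0.3 [-0.0375 -0.0063 -0.    ] wz -0.3
-0.35 [-0.0439 -0.0062 -0.    ] wz -0.35
-0.4 [-0.0503 -0.0059 -0.    ] wz -0.4
-0.45 [-0.0566 -0.0052 -0.    ] wz -0.45
-0.5 [-0.0629 -0.0042 -0.    ] wz -0.5
```

Emit:
{"api": "jog_arm", "payload": {"motion": [[[-0.006, -0.002, 0, 0, 0, -0.05, 1], [-0.012, -0.003, 0, 0, 0, -0.1, 1], [-0.0185, -0.0045, 0, 0, 0, -0.15, 1], [-0.025, -0.0055, 0, 0, 0, -0.2, 1], [-0.031, -0.006, 0, 0, 0, -0.25, 1], [-0.0375, -0.006, 0, 0, 0, -0.3, 1], [-0.044, -0.006, 0, 0, 0, -0.35, 1], [-0.05, -0.006, 0, 0, 0, -0.4, 1], [-0.0565, -0.005, 0, 0, 0, -0.45, 1], [-0.063, -0.004, 0, 0, 0, -0.5, 1]]]}}

```text
clock: 5.18
position: [0.6014, 0.1945, 0.1274]
ee_rot: [0.484, 3.104, 0.001]
force: [-14.6, 7.7, 3.1]
width: 0.166
gripper_force: 30.0
```

```bash
python3 - <<'E'
from h import *
s=observe();print(s['force'],s['width'])
arc(np.array([.675,.297]),[-.03*i for i in range(1,11)])
E
```

```text
[-14.56738178   7.7470408    3.13175065] 0.16622564085151115
pos [0.6014 0.1945 0.1274] r 0.1262 psi 0.623 yaw of y 1.261
-0.03 [-0.0036 -0.0011 -0.    ] wz -0.03
-0.06 [-0.0073 -0.0021 -0.    ] wz -0.06
-0.09 [-0.0109 -0.003  -0.    ] wz -0.09
-0.12 [-0.0147 -0.0038 -0.    ] wz -0.12
-0.15 [-0.0184 -0.0045 -0.    ] wz -0.15
-0.18 [-0.0221 -0.005  -0.    ] wz -0.18
-0.21 [-0.0259 -0.0055 -0.    ] wz -0.21
-0.24 [-0.0297 -0.0058 -0.    ] wz -0.24
-0.27 [-0.0334 -0.006  -0.    ] wz -0.27
-0.3 [-0.0372 -0.0061 -0.    ] wz -0.3
```

Emit:
{"api": "jog_arm", "payload": {"motion": [[[-0.0036, -0.001, 0, 0, 0, -0.03, 1], [-0.0073, -0.002, 0, 0, 0, -0.06, 1], [-0.011, -0.003, 0, 0, 0, -0.09, 1], [-0.0147, -0.004, 0, 0, 0, -0.12, 1]]]}}

```text
clock: 5.52
position: [0.6127, 0.1874, 0.1274]
ee_rot: [-0.297, -3.126, -0.002]
force: [-3.6, 2.4, 1.7]
width: 0.167
gripper_force: 30.0
```

Emit:
{"api": "jog_arm", "payload": {"motion": [[[-0.0036, -0.001, 0, 0, 0, -0.03, 1], [-0.0073, -0.002, 0, 0, 0, -0.06, 1], [-0.011, -0.003, 0, 0, 0, -0.09, 1], [-0.0147, -0.004, 0, 0, 0, -0.12, 1], [-0.0147, -0.004, 0, 0, 0, -0.12, 1]]]}}

```text
clock: 5.93
position: [0.6215, 0.183, 0.127]
ee_rot: [-0.104, -3.129, -0.004]
force: [-23.5, 5.2, 16.8]
width: 0.168
gripper_force: 30.0
```

```bash
python3 - <<'E'
from h import *
s=observe();print(s['force'],s['width'])
arc(np.array([.675,.297]),[-.03])
b=get_image('top')[100:240,180:390];a=get_image('side')[140:270,220:415]
cv2.imwrite('pics/g2.png',np.hstack([cv2.resize(a,(400,267)),cv2.resize(b,(400,267))])[...,::-1])
E
```

```text
[-23.52623772   5.23349263  16.80621151] 0.16828151436404104
pos [0.6215 0.183  0.127 ] r 0.1259 psi 0.439 yaw of y 1.504
-0.03 [-0.0035 -0.0013 -0.    ] wz -0.03
```

View pics/g2.png

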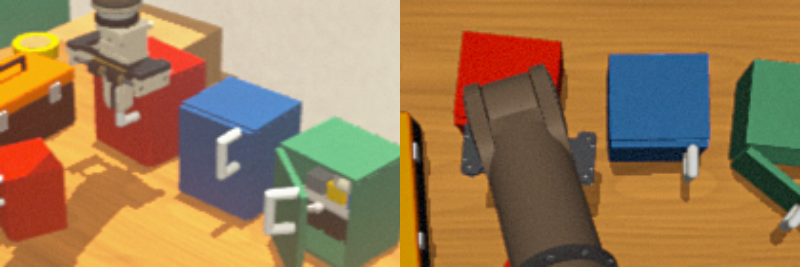

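Emit:
{"api": "jog_arm", "payload": {"motion": [[[0, 0, 0, 0, 0, 0, 0.3], [0, 0, 0, 0, 0, 0, 0], [0, 0, 0, 0, 0, 0, -0.3], [0, 0, 0, 0, 0, 0, -0.3], [0, 0, 0, 0, 0, 0, -0.3]]]}}

```text
clock: 6.45
position: [0.628, 0.1792, 0.1274]
ee_rot: [0.114, 3.139, -0.0]
force: [-0.1, 0.2, 0.2]
width: 0.484
gripper_force: 0.0
```

Emit:
{"api": "jog_arm", "payload": {"motion": [[[0, 0, -0.03, 0, 0, 0, -0.3], [0, 0, -0.07, 0, 0, 0, -0.3], [0, 0, -0.11, 0, 0, 0, -0.3], [0, 0, -0.13, 0, 0, 0, -0.3], [0, -0.04, -0.13, 0, 0, 0, -0.3], [0, -0.08, -0.13, 0, 0, 0, -0.3], [0, -0.12, -0.13, 0, 0, 0, -0.3], [0, -0.16, -0.13, 0, 0, 0, -0.3], [0, -0.2, -0.13, 0, 0, 0, -0.3], [0, -0.2, -0.13, 0, 0, 0, -0.3]]]}}

```text
clock: 7.28
position: [0.6123, -0.0317, 0.258]
ee_rot: [0.132, 3.138, -0.009]
force: [0.0, -2.1, -0.1]
width: 0.65
gripper_force: 0.0
```

```bash
python3 - <<'E'
from h import *
s=observe();print(s['clock'],s['position'],s['ee_rot'],s['force'])
w=get_image('wrist');b=get_image('top')[100:240,180:390];a=get_image('side')[140:270,220:415]
cv2.imwrite('pics/g3.png',np.hstack([cv2.resize(a,(400,267)),cv2.resize(b,(400,267))])[...,::-1])
p=camera_params('wrist');np.save('w3.npy',p['T'])
cv2.imwrite('pics/w3.png',w[...,::-1])
g=np.vstack([np.hstack([cv2.resize(a,(280,187)),cv2.resize(b,(280,187))]),w[:400]])
cv2.imwrite('pics/g3.png',g[...,::-1])
E
```

```text
7.2833 [ 0.61231601 -0.03168902  0.2579844 ] [ 0.13216696  3.13790067 -0.00916972] [ 1.65014499e-03 -2.10222732e+00 -7.73939443e-02]
```

View pics/g3.png

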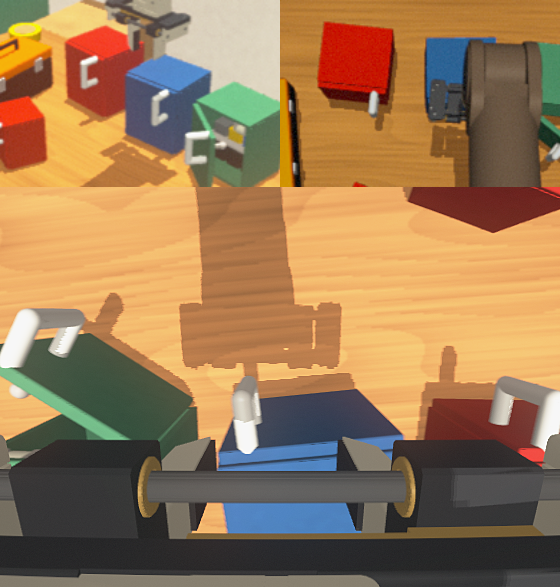

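```bash
python3 - <<'E'
from h import *
p=camera_params('wrist')
for n,u,z in(('bar',(243,202),.165),('FR',(222,267),.167),('FL',(400,249),.167),('redbar',(506,200),.165)):
    print(n,atz('wrist',u,z).round(4))
E
```

```text
bar [ 0.597  -0.0435  0.165 ]
FR [ 0.6465 -0.0644  0.167 ]
FL [0.6418 0.0725 0.167 ]
redbar [0.6096 0.1531 0.165 ]
```

```bash
python3 - <<'E'
from h import *
s=observe();print(s['clock'],s['position'],s['ee_rot'])
for n,u,z in(('redbar',(554,205),.165),('bar',(243,200),.165)):
    print(n,atz('wrist',u,z).round(4))
p=camera_params('wrist');print(np.round(p['T'],3).tolist(),p['cx'],p['cy'])
w=get_image('wrist');cv2.imwrite('pics/w4.png',w[...,::-1])
d=silhouettes('blue_door_handle','wrist')
for x in d:print(x['p'],x['pixel'],x['mask'].sum())
old=cv2.imread('pics/w3.png')[...,::-1];print(cv2.phaseCorrelate(old[:250,:,1].astype(np.float32),w[:250,:,1].astype(np.float32)))
E
```

```text
7.4333 [ 0.61326864 -0.02034955  0.25747857] [1.15257135e-01 3.13913565e+00 7.62023107e-04]
redbar [0.6162 0.1916 0.165 ]
bar [ 0.5955 -0.0434  0.165 ]
[[0.072, 0.963, 0.258, 0.544], [0.997, -0.07, -0.018, -0.016], [0.001, 0.258, -0.966, 0.414], [0.0, 0.0, 0.0, 1.0]] 276.0557558152525 217.4753769235261
0.92 [286.3, 240.0] 9900
((-15.5126217245097, -0.20912034436531712), 0.3920101890563965)
```

Emit:
{"api": "jog_arm", "payload": {"motion": [[[0.004, -0.02, 0, 0, 0, -0.04, -0.3], [0.006, -0.037, 0, 0, 0, -0.07, -0.3], [0.006, -0.037, 0, 0, 0, -0.07, -0.3], [0.006, -0.037, 0.035, 0, 0, -0.07, -0.3], [0.006, -0.037, 0.065, 0, 0, -0.07, -0.3], [0.006, -0.037, 0.09, 0, 0, -0.07, -0.3], [0.006, -0.037, 0.11, 0, 0, -0.07, -0.3], [0.006, -0.037, 0.125, 0, 0, -0.07, -0.3], [0.006, -0.037, 0.13, 0, 0, -0.07, -0.3], [0.006, -0.037, 0.13, 0, 0, -0.07, -0.3]]]}}

```text
clock: 8.37
position: [0.6039, -0.0549, 0.1261]
ee_rot: [-0.0, -3.139, -0.001]
force: [0.2, 0.3, 0.5]
width: 0.652
gripper_force: 0.0
```

Emit:
{"api": "jog_arm", "payload": {"motion": [[[0, 0, 0, 0, 0, 0, 1], [0, 0, 0, 0, 0, 0, 1], [0, 0, 0, 0, 0, 0, 1], [0, 0, 0, 0, 0, 0, 1], [0, 0, 0, 0, 0, 0, 1], [0, 0, 0, 0, 0, 0, 1], [0, 0, 0, 0, 0, 0, 1], [0, 0, 0, 0, 0, 0, 1], [0, 0, 0, 0, 0, 0, 1], [0, 0, 0, 0, 0, 0, 1]]], "force": 40}}

```text
clock: 9.2
position: [0.6046, -0.0594, 0.1277]
ee_rot: [0.007, 3.141, -0.005]
force: [0.2, -6.9, 1.3]
width: 0.167
gripper_force: 40.0
```

```bash
python3 - <<'E'
from h import *
s=observe();print(s['force'],s['width'],s['gripper_force'])
arc(np.array([.645,.063]),[.05*i for i in range(1,11)])
w=get_image('wrist');cv2.imwrite('pics/w5.png',w[...,::-1])
E
```

```text
[ 0.20777859 -6.91777     1.33843474] 0.16662174605466623 40.00074774026871
pos [ 0.6046 -0.0594  0.1277] r 0.1289 psi 0.319 yaw of y 1.567
0.05 [ 0.0061  0.0021 -0.    ] wz 0.05
0.1 [ 0.012   0.0046 -0.    ] wz 0.1
0.15 [ 0.0179  0.0073 -0.    ] wz 0.15
0.2 [ 0.0236  0.0104 -0.    ] wz 0.2
0.25 [ 0.0291  0.0137 -0.0001] wz 0.25
0.3 [ 0.0345  0.0173 -0.0001] wz 0.3
0.35 [ 0.0396  0.0211 -0.0001] wz 0.35
0.4 [ 0.0446  0.0252 -0.0001] wz 0.4
0.45 [ 0.0494  0.0296 -0.0001] wz 0.45
0.5 [ 0.0539  0.0341 -0.0001] wz 0.5
```

Emit:
{"api": "jog_arm", "payload": {"motion": [[[0.006, 0.002, 0, 0, 0, 0.05, 1], [0.012, 0.0045, 0, 0, 0, 0.1, 1], [0.018, 0.0075, 0, 0, 0, 0.15, 1], [0.0235, 0.0105, 0, 0, 0, 0.2, 1], [0.029, 0.0135, 0, 0, 0, 0.25, 1], [0.0345, 0.0175, 0, 0, 0, 0.3, 1], [0.0395, 0.021, 0, 0, 0, 0.35, 1], [0.0445, 0.025, 0, 0, 0, 0.4, 1], [0.0495, 0.0295, 0, 0, 0, 0.45, 1], [0.054, 0.034, 0, 0, 0, 0.5, 1]]]}}

```text
clock: 10.08
position: [0.5488, -0.0256, 0.1277]
ee_rot: [-0.789, -3.039, 0.005]
force: [-7.1, -9.6, 6.5]
width: 0.169
gripper_force: 40.0
```

```bash
python3 - <<'E'
from h import *
s=observe();print(s['force'],s['width'],s['gripper_force'])
arc(np.array([.645,.063]),[.06*i for i in range(1,11)])
E
```

```text
[-7.08173056 -9.58928025  6.46069571] 0.16948935435191795 39.99565824866295
pos [ 0.5488 -0.0256  0.1277] r 0.1308 psi 0.827 yaw of y 1.063
0.06 [ 0.0074  0.0027 -0.    ] wz 0.06
0.12 [ 0.0146  0.0058 -0.    ] wz 0.12
0.18 [ 0.0216  0.0093 -0.    ] wz 0.18
0.24 [ 0.0283  0.0133 -0.    ] wz 0.24
0.3 [ 0.0349  0.0177 -0.    ] wz 0.3
0.36 [ 0.0411  0.0224 -0.0001] wz 0.36
0.42 [ 0.0471  0.0275 -0.0001] wz 0.42
0.48 [ 0.0527  0.033  -0.0001] wz 0.48
0.54 [ 0.058   0.0388 -0.0001] wz 0.54
0.6 [ 0.0629  0.0448 -0.0001] wz 0.6
```

Emit:
{"api": "jog_arm", "payload": {"motion": [[[0.0074, 0.003, 0, 0, 0, 0.06, 1], [0.0146, 0.0065, 0, 0, 0, 0.12, 1], [0.0215, 0.0105, 0, 0, 0, 0.18, 1], [0.0285, 0.0145, 0, 0, 0, 0.24, 1], [0.035, 0.019, 0, 0, 0, 0.3, 1], [0.041, 0.024, 0, 0, 0, 0.36, 1], [0.047, 0.029, 0, 0, 0, 0.42, 1], [0.0525, 0.0345, 0, 0, 0, 0.48, 1], [0.058, 0.0405, 0, 0, 0, 0.54, 1], [0.058, 0.0405, 0, 0, 0, 0.54, 1]]]}}

```text
clock: 10.92
position: [0.5149, 0.0404, 0.1275]
ee_rot: [-1.568, -2.715, 0.006]
force: [-18.1, -6.1, 20.5]
width: 0.166
gripper_force: 40.2
```

Emit:
{"api": "jog_arm", "payload": {"motion": [[[0, 0, 0, 0, 0, 0, 0.4], [0, 0, 0, 0, 0, 0, 0], [0, 0, 0, 0, 0, 0, -0.3], [0, 0, 0, 0, 0, 0, -0.3], [0, 0, 0, 0, 0, 0, -0.3], [0, 0, 0, 0, 0, 0, -0.3]]]}}

```text
clock: 11.42
position: [0.5194, 0.0411, 0.1274]
ee_rot: [1.563, 2.725, 0.0]
force: [0.4, 0.4, -0.1]
width: 0.555
gripper_force: 0.0
```

Emit:
{"api": "jog_arm", "payload": {"motion": [[[0, 0, -0.02, 0, 0, 0, -0.3], [0, 0, -0.05, 0, 0, 0, -0.3], [0, 0, -0.085, 0, 0, 0, -0.3], [0, 0, -0.12, 0, 0, 0, -0.3], [0, 0, -0.15, 0, 0, 0, -0.3], [0.04, 0, -0.17, 0, 0, 0, -0.3], [0.08, 0, -0.18, 0, 0, 0, -0.3], [0.1, 0, -0.18, 0, 0, 0, -0.3], [0.1, 0, -0.18, 0, 0, 0, -0.3]]]}}

```text
clock: 12.17
position: [0.4667, 0.1327, 0.3083]
ee_rot: [-1.553, -2.73, -0.004]
force: [-0.2, -0.0, -1.0]
width: 0.653
gripper_force: 0.0
```

```bash
python3 - <<'E'
from h import *
s=observe();print(s['clock'],s['position'],s['force'])
b=get_image('top')[90:260,180:480];a=get_image('side')[140:320,200:470]
cv2.imwrite('pics/g6.png',np.hstack([cv2.resize(a,(400,267)),cv2.resize(b,(400,227+40))])[...,::-1])
E
```

```text
12.1667 [0.46672174 0.13267302 0.30825358] [-0.20312227 -0.04590812 -0.9512949 ]
```

View pics/g6.png

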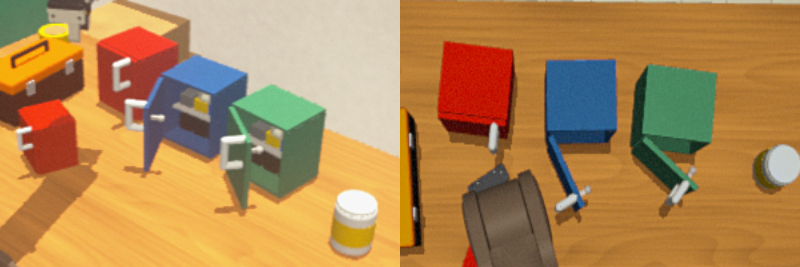

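```bash
python3 -c "
from cell import *
print(sign_off())"
```

```text
the job is handed in; nothing more can be done
None
```

The job is handed in at about 12 s of the 45 s allowed: the last pictures show the red door shut flush, the blue door standing open at roughly 60 degrees, the green door and paint tin undisturbed, and the arm clear of everything.

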